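# Close a split eyepiece housing on its dowels and hold it pressed

### The arm

A 6-joint arm with a two-finger parallel gripper is mounted at the origin on a cart in front of the work surface, level with it; the furniture and walls round the work are solid. World frame = base frame: x ahead of the robot, y to its left, z up, the work surface at z = 0. Lengths are in mm, angles in rad, forces in N, time in s.
With the tool pointing down it reaches from about 400 to 925 mm from the base axis. Payload 12.5 kg.
Tool frame: the origin (TCP) lies on the mounting face of the last link; the fingertips stand 190 mm ahead of it and the grasp point (between the pads) lies 171 mm ahead of it; z points along the fingers, y is the line along which they close (so a half turn about z gives the same grasp; the last joint's range is limited). The gripper opens to 95 mm and grips with 3 to 60 N. Pads are 20 mm wide; open, the fingers measure 119 mm over their backs; the gripper's body (75 mm by 180 mm) begins 59 mm behind the grasp point.
Start: joints at [-1.325, 0.491, 1.559, -0, 1.092, -0.106], TCP at [215.387, -586.714, 404.761] pointing down, gripper open.
Joint ranges: [-3.1, 3.1], [-0.84, 2.19], [0.05, 2.79], [-1.13, 4.28], [0.06, 2.93], [-2.69, 2.69]. Speed limits (rad/s): [2.22, 2.22, 2.79, 3.14, 3.14, 3.14].

### API

Orientations are given as [roll, pitch, yaw] about the fixed x, y, z axes, in that order (R = Rz(yaw) Ry(pitch) Rx(roll)).
In Python, from cell import env gives the robot as it stands.
- The arm moves only by the tool carry_out, never from a script. Its argument "series" is a list of rows, each a list of 5 numbers: the shift along the tool's x, y, z in m, then the turn about the tool's z in degrees, then the opening, from 0 (shut) to 1 (fully open). A call has 1 to 20 rows; each row is the pose to reach, as a shift and turn from the pose commanded when the call began, along the tool's axes at that moment; what a row does not reach only later rows make up. A row lasts 1/8 s, in which the tool goes at most 62.5 mm and 10.7 degrees, less where a joint would pass 70% of its speed; a pose out of reach is approached as far as the arm can. A call with a gripper value outside its range is refused whole. The fingers move at their own pace and stop on an object; the grip force is fixed at half the most. Time passes only in rows, so rows that repeat a pose let the fingers close. It gives the time, the measured TCP pose, the force, the opening and the grip force at its end, in the units of the state.
- env.state(): the state, without advancing time (a new reading comes with each control period).
- env.read_camera(name): name is "scene" or "top" or "wrist"; returns (picture, depth): 480x640x3 uint8, red, green, blue; 480x640 float32, mm along the optical axis (not along the pixel's ray), 0 where there is no reading.
- env.get_calibration(name): a dict with "intrinsics" (3x3 intrinsics, pixels), "cam_to_world" (4x4, takes a point from camera to world coordinates); the wrist camera has in their place "T_tool_cam" (4x4, takes a point from camera to tool coordinates, whose origin is the TCP and whose axes are the flange's). Camera axes: x right, y up, looking along -z (the intrinsics and any distortion apply to the point x, -y, -z); pixel columns grow to the right and rows downward; lengths in mm; the calibration is good to about 2 mm. A picture is of the moment at which its call begins: read the wrist's pose just before it. get_calibration takes no time and is no camera call.
- env.job_done(): hands the job in; it is judged then, once.
The state is a dict: "t": time; "joints": joint angles; "qvel": joint speeds; "tau": joint torques, N m; "eef_pos": TCP position; "tcp_rot": TCP orientation; "ft_force": force on the tool from outside, world axes, zero at the start; "moment": the same for the moment, N m; "opening": opening from 0.0 (shut) to 1.0 (fully open); "grip_force": force on a finger pad.
Only numpy, scipy, OpenCV 4.12 (cv2) and the standard library are available. Lean on these libraries where they do the work, as an engineer would, in place of code of your own. Each camera call takes 0.05 s, during which the arm holds its last target. There are 200 camera calls.

### The job

Set the eyepiece upright into the round seat of the housing's lower half, then put the loose upper half over it so that both dowels enter their holes (thick dowel in the wide hole) and the halves meet flush. Press the closed housing well down on the fixture's springs, more than half of their travel, and finish while still gripping the upper half's rib and keeping it pressed down: do not let go. Leave the other things on the desk where they are.

Things in the scene. Friction and masses are not known exactly. Their poses are not given: they have to be found in the camera images.
- fixture: Fixed dark steel fixture on the desk, base plate 104 (x) x 150 (y) x 10 mm with two low end cheeks. Origin: centre of its underside, at desk level. It carries the aluminium lower housing half (64 x 120 x 24 mm, same directions), whose flat top face is 44 mm above the desk while the springs are at rest. Long side along the fixture's y. Its position and yaw vary.
- lower_half (a joint): How far the lower half has sunk on its springs, in m: 0 at rest, 0.008 bottomed; grows downward. Springs 2 N/mm; no movement under the weight of the parts alone, then about 3 to 6 N of push from the robot starts it moving and about 20 N bottoms it.
- seat (a point): Centre of the flat floor of the round seat in the lower half's top face: bore 38 mm wide, 14 mm deep, slightly chamfered mouth; this point is 30 mm above the desk at rest. Sinks with the lower half.
- big_dowel (a point): Foot of the thick dowel, on the lower half's top face, 42 mm from the seat's axis toward the fixture's +y. Steel, 12 mm thick, stands 16 mm out of the face, tapered to 6.4 mm over the last 5 mm.
- small_dowel (a point): Foot of the thin dowel, 42 mm from the seat's axis toward the fixture's -y. Steel, 8 mm thick, stands 16 mm out, tapered to 2.4 mm over the last 5 mm.
- cover_half: Loose aluminium upper half, 64 (x) x 120 (y) x 34 mm, 0.25 to 0.5 kg, open side down. Origin: centre of its underside. On top a centred rib 22 (x) x 50 (y) x 24 mm, 34 to 58 mm above the underside: grip across its 22 mm. Below: round pocket 44 mm wide, 28 deep, for the eyepiece, and two dowel holes right through. Closed, its axes lie along the fixture's, its origin on the lower half's top face.
- big_hole (a point): Mouth, on the underside, of the wide dowel hole (14 mm, chamfered), 42 mm from the cover's origin toward its +y. Lies on the thick dowel's foot point when closed.
- small_hole (a point): Mouth, on the underside, of the narrow dowel hole (10 mm, chamfered), 42 mm from the cover's origin toward its -y. Lies on the thin dowel's foot point when closed.
- eyepiece: Black knurled eyepiece, round, 34 mm wide, 40 mm tall, standing upright, 60 g. Origin: centre of its underside, z up. Seated, it stands 26 mm out of the lower half: grip it by its upper 22 mm, with the fingers to either side in the fixture's x, clear of the dowels. It and the cover may have changed sides of the fixture.
- spare_lens: Bystander: black squat round lens, 49 mm wide, 35 mm tall (wider and lower than the eyepiece), on the robot's right of the fixture. Origin: centre of its underside.
- drill_tube: Bystander: small drill tube lying flat, 15 x 89 x 14 mm, on the left of the fixture. Origin: centre of its underside.
- oil_bottle: Bystander: small bottle with a nozzle, 34 mm wide, 96 mm tall, standing behind the tube. Origin: centre of its underside.
Not all that is in view belongs to the job. What is shaped like the eyepiece but red is not meant.

How it is judged (in metres and radians):
On the way, in this order (a step that is already met when the one before it is completed fails the run):
1. the eyepiece stands in the seat, released, before the cover goes on (horizontal distance between eyepiece and seat below 0.004 m and z of eyepiece in the frame of seat below 0.003 m and angle between eyepiece's own z axis and vertical below 0.1 rad and contact force between the fingers and eyepiece below 0.1 N and distance between cover_half and seat above 0.08 m), for 0.2 s.
2. the upper half is seated on both dowels, flush with the lower half (distance between big_hole and big_dowel below 0.003 m and distance between small_hole and small_dowel below 0.003 m), for 0.2 s.
At the end, for the whole second after the job is handed in: Eyepiece upright in its seat (4 mm of its axis, at most 3 mm off its floor); both holes within 3 mm of their dowels' feet; the fingers still hold the upper half, at rest, pressed so that the lower half has sunk more than 4 mm. Spare lens, tube and bottle moved under 25 mm (all of step 2 and horizontal distance between eyepiece and seat below 0.004 m and z of eyepiece in the frame of seat below 0.003 m and angle between eyepiece's own z axis and vertical below 0.1 rad and value of joint lower_half above 0.004 m and contact force between cover_half and fixture above 6 N and contact force between the fingers and cover_half above 3 N and linear speed of cover_half below 0.01 m/s); the arm keeps its last pose, push and grip.
It fails at once if the spare lens was moved more than 25 mm (distance of spare_lens from where it was at the start of the episode above 0.025 m).
It fails at once if the drill tube was moved more than 25 mm (distance of drill_tube from where it was at the start of the episode above 0.025 m).
It fails at once if the oil bottle was moved more than 25 mm (distance of oil_bottle from where it was at the start of the episode above 0.025 m).
It also fails if it takes over 54 s, if anything falls off the work surface, if the arm or the gripper's body presses on something with over 40 N, if the wrist force passes 120 N, or if a joint passes its speed limit or range.

## Working session

There is one attempt and no reset: what is moved stays moved. The work goes in short steps, Python scripts to look and compute and a tool call to move; the robot and the scene stay as the last step left them, time stands still between calls to the robot, and variables do not carry over. Pictures are saved under pics/ and viewed, at most 12 in all, crops included, and the job is handed in when it is done.

Besides the shell and the picture viewer there is one more tool, called as name(argument=value, ...) on one line, values as JSON. carry_out: Moves the arm, as the interface text tells. Its arguments: {"type":"object","properties":{"series":{"type":"array","items":{"type":"array","items":{"type":"number"}}}},"required":["series"]}

```bash
ls; mkdir -p pics; cat > h.py <<'E'
import numpy as np, cv2
from cell import env
from scipy.spatial.transform import Rotation as R
def grab(name):
    s=env.state(); img,d=env.read_camera(name); c=env.get_calibration(name)
    K=np.array(c["intrinsics"])
    if name=="wrist":
        T=np.eye(4); T[:3,:3]=R.from_euler('xyz',s["tcp_rot"]).as_matrix(); T[:3,3]=s["eef_pos"]
        T=T@np.array(c["T_tool_cam"])
    else: T=np.array(c["cam_to_world"])
    return img,d,K,T,c
def cloud(d,K,T):
    v,u=np.mgrid[:d.shape[0],:d.shape[1]]
    x=(u-K[0,2])/K[0,0]*d; y=(v-K[1,2])/K[1,1]*d
    P=np.stack([x,-y,-d],-1)@T[:3,:3].T+T[:3,3]
    P[d<=0]=np.nan
    return P
def plane(uv,z,K,T):
    uv=np.atleast_2d(np.asarray(uv,float))
    r=np.c_[(uv[:,0]-K[0,2])/K[0,0],-(uv[:,1]-K[1,2])/K[1,1],-np.ones(len(uv))]@T[:3,:3].T
    return T[:3,3]+r*((z-T[2,3])/r[:,2])[:,None]
def save(img,n): cv2.imwrite('pics/'+n,img[:,:,::-1])
E
python3 - <<'E'
from h import *
print(env.state())
a=[]
for n in("scene","top"):
    img,d,K,T,c=grab(n); a.append(img); save(img,n+'.png'); print(n,c); np.savez(n,img=img,d=d,K=K,T=T)
print(env.get_calibration("wrist"))
E
```

```text
pics
{'t': 0.0, 'joints': array([-1.32460015e+00,  4.91535869e-01,  1.55942864e+00, -7.99557163e-06,
        1.09167954e+00, -1.05580370e-01]), 'qvel': array([-1.76779655e-03,  1.04735169e-03, -1.25191902e-03,  1.59259970e-04,
       -9.21317735e-05,  4.14659589e-04]), 'tau': array([-2.64619221e-04, -6.12649369e+01, -2.58185917e+01,  6.92731887e-02,
        4.81739372e-02, -9.39517008e-05]), 'eef_pos': array([ 215.37879566, -586.68528536,  404.18352242]), 'tcp_rot': array([-3.14054636e+00, -1.03748804e-04,  3.51780186e-01]), 'ft_force': array([ 0.00984522, -0.0608057 , -0.23160143]), 'moment': array([ 0.03063314, -0.04407093, -0.00270756]), 'grip_force': 0.0, 'opening': 1.0026398010110713}
scene {'intrinsics': array([[538.02775898,   0.        , 317.66046234],
       [  0.        , 538.02775898, 242.3540675 ],
       [  0.        ,   0.        ,   1.        ]]), 'cam_to_world': array([[-5.66440508e-01,  4.10415950e-01, -7.14635501e-01,
        -2.88062499e+02],
       [-8.24053481e-01, -2.72608359e-01,  4.96609045e-01,
         6.43986805e+02],
       [ 9.00066222e-03,  8.70197352e-0
[... 490 characters left out ...]
],
       [-9.14979903e-03,  1.69888255e-01,  9.85420855e-01,
         1.18472391e+03],
       [ 0.00000000e+00,  0.00000000e+00,  0.00000000e+00,
         1.00000000e+00]])}
{'intrinsics': array([[412.58490658,   0.        , 325.85159081],
       [  0.        , 412.58490658, 239.29691578],
       [  0.        ,   0.        ,   1.        ]]), 'T_tool_cam': array([[ 1.23490944e-03,  9.71911758e-01,  2.35342324e-01,
         6.60023889e+01],
       [ 9.99999237e-01, -1.19787177e-03, -3.00340568e-04,
         1.09508845e-01],
       [-9.99460367e-06,  2.35342516e-01, -9.71912496e-01,
         1.85274320e+01],
       [ 0.00000000e+00,  0.00000000e+00,  0.00000000e+00,
         1.00000000e+00]])}
```

View pics/scene.png

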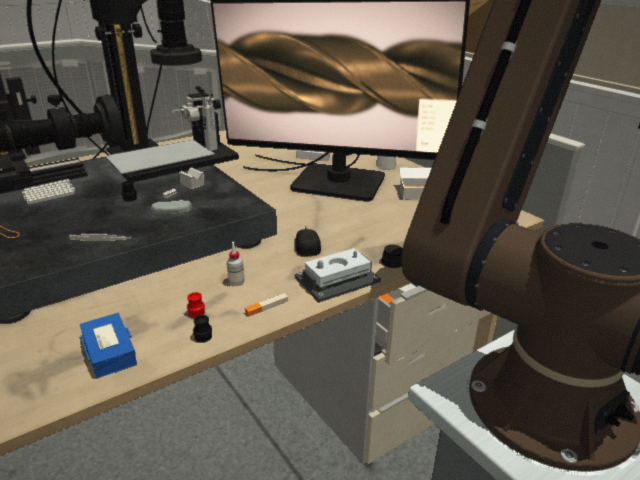

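View pics/top.png

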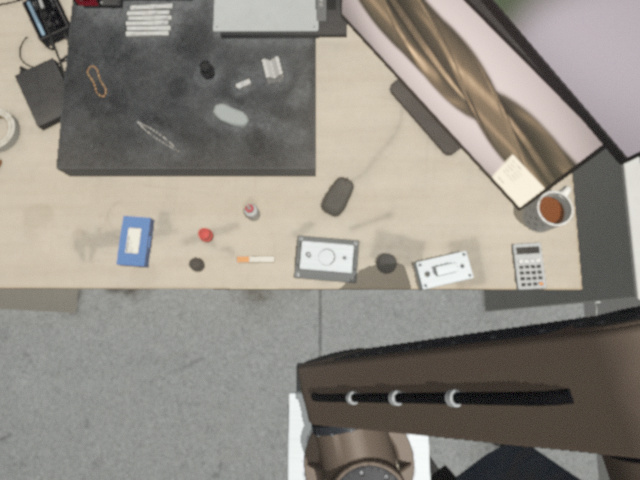

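Scene: fixture at top (327,258), cover at (444,269), and black squat lens at (386,263). Eyepiece candidates are black (197,265) [scene (203,329)], red (206,235), and black (386,263). The first fits: it is black, slender and left of the tube. The red one is excluded, and the third is the wider spare lens. I'll confirm in a crop and measure.

```bash
python3 - <<'E'
from h import *
t=np.load('top.npz'); s=np.load('scene.npz')
a=cv2.resize(s['img'][280:360,170:310],None,fx=5,fy=5,interpolation=2)
b=cv2.resize(t['img'][225:300,180:480],None,fx=2.3333,fy=2.3333,interpolation=2)
b=b[:, :700]; w=max(a.shape[1],b.shape[1])
pad=lambda i:np.pad(i,((0,0),(0,w-i.shape[1]),(0,0)))
save(np.vstack([pad(a),pad(b)]),'crop.png')
P=cloud(t['d'],t['K'],t['T'])
def blob(name,img,m,box,K,T,P,h):
    x0,y0,x1,y1=box; mm=np.zeros(m.shape,np.uint8); mm[y0:y1,x0:x1]=m[y0:y1,x0:x1]
    n,l,st,ce=cv2.connectedComponentsWithStats(mm); i=1+np.argmax(st[1:,4])
    c=max(cv2.findContours((l==i).astype(np.uint8),0,2)[0],key=cv2.contourArea)
    r=cv2.minAreaRect(c); Z=P[...,2][l==i]
    print(name,st[i],ce[i].round(1),'Zpct',np.nanpercentile(Z,[5,50,90,98]).round(1))
    bx=plane(cv2.boxPoints(r),h,K,T); print('  box world',bx[:,:2].round(1).tolist(),'c',bx.mean(0).round(1))
g=t['img'].max(2); 
blob('eye',t['img'],g<70,(180,252,215,280),t['K'],t['T'],P,40)
blob('lens',t['img'],g<70,(370,248,405,276),t['K'],t['T'],P,35)
blob('lower',t['img'],(g>170),(298,240,358,278),t['K'],t['T'],P,44)
hsv=cv2.cvtColor(t['img'],cv2.COLOR_RGB2HSV)
blob('cover',t['img'],((hsv[...,1]<40)&(g>150)),(405,240,485,292),t['K'],t['T'],P,34)
Q=cloud(s['d'],s['K'],s['T'])
blob('eyeS',s['img'],s['img'].max(2)<60,(188,312,220,346),s['K'],s['T'],Q,20)
E
```

```text
Traceback (most recent call last):
ValueError: attempt to get argmax of an empty sequence
```

View pics/crop.png

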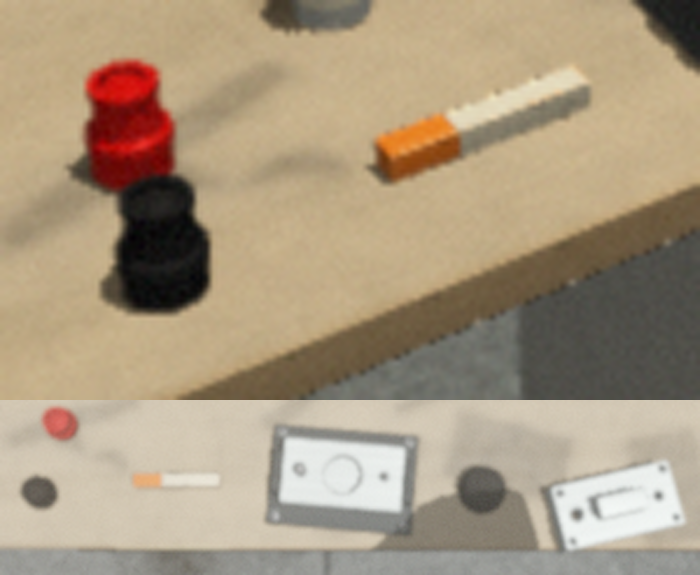

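The crop confirms the black, waisted, upright eyepiece at scene (203,329). The red twin stands behind it. On both the fixture and the cover, the thick side faces left (+y).

```bash
python3 - <<'E'
from h import *
t=np.load('top.npz'); s=np.load('scene.npz')
P=cloud(t['d'],t['K'],t['T']);Q=cloud(s['d'],s['K'],s['T'])
def blob(name,m,box,K,T,P,h):
    x0,y0,x1,y1=box; mm=np.zeros(m.shape,np.uint8); mm[y0:y1,x0:x1]=m[y0:y1,x0:x1]
    n,l,st,ce=cv2.connectedComponentsWithStats(mm)
    if n<2: print(name,'none');return
    i=1+np.argmax(st[1:,4])
    c=max(cv2.findContours((l==i).astype(np.uint8),0,2)[0],key=cv2.contourArea)
    r=cv2.minAreaRect(c); Z=P[...,2][l==i]
    print(name,st[i],ce[i].round(1),'Zpct',np.nanpercentile(Z,[5,50,90,98]).round(1),'med',np.nanmedian(P[l==i],0).round(1))
    bx=plane(cv2.boxPoints(r),h,K,T); print('  box world',bx[:,:2].round(1).tolist(),'c',bx.mean(0).round(1))
g=t['img'].max(2); hsv=cv2.cvtColor(t['img'],cv2.COLOR_RGB2HSV)
a=(t['K'],t['T'],P)
blob('eye',g<110,(180,252,215,280),*a,30)
blob('lens',g<70,(370,248,405,276),*a,35)
blob('lower',g>185,(298,240,358,278),*a,44)
blob('cover',(hsv[...,1]<30)&(g>170),(405,240,485,292),*a,34)
blob('eyeS',s['img'].max(2)<60,(188,312,220,346),s['K'],s['T'],Q,20)
E
```

```text
eye [190 259  14  12 120] [196.6 264.2] Zpct [17.9 37.1 41.5 42.9] med [442.2 375.9  37.1]
  box world [[444.3, 396.9], [462.1, 380.1], [440.8, 357.9], [423.1, 374.7]] c [442.6 377.4  30. ]
lens none
lower [ 300  241   54   32 1442] [326.6 256.4] Zpct [27.2 43.2 46.4 49. ] med [460.6  71.1  43.2]
  box world [[432.2, 135.3], [498.0, 130.4], [487.7, 9.0], [422.2, 15.1]] c [460.1  72.4  44. ]
cover [ 416  250   59   40 1556] [445.1 269.6] Zpct [ 0.2 33.9 56.3 60. ] med [ 429.8 -203.1   33.9]
  box world [[451.1, -134.6], [480.8, -258.3], [410.8, -271.3], [381.7, -148.9]] c [ 431.1 -203.3   34. ]
eyeS [193 315  19  27 401] [201.7 328.7] Zpct [ 6.8 27.1 42.5 44. ] med [436.9 384.9  27.1]
  box world [[493.7, 378.1], [475.3, 350.7], [407.8, 381.7], [425.1, 407.4]] c [450.5 379.5  20. ]
```

carry_out(series=[[0.39,-0.322,0.07,-65.1,0.6],[0.39,-0.322,0.07,-65.1,0.6],[0.39,-0.322,0.07,-65.1,0.6],[0.39,-0.322,0.07,-65.1,0.6],[0.39,-0.322,0.07,-65.1,0.6],[0.39,-0.322,0.07,-65.1,0.6],[0.39,-0.322,0.07,-65.1,0.6],[0.39,-0.322,0.07,-65.1,0.6],[0.39,-0.322,0.07,-65.1,0.6],[0.457,-0.534,0.064,-65.1,0.6],[0.457,-0.534,0.064,-65.1,0.6],[0.457,-0.534,0.064,-65.1,0.6],[0.457,-0.534,0.064,-65.1,0.6],[0.457,-0.534,0.064,-65.1,0.6],[0.457,-0.534,0.064,-65.1,0.6]])

```text
t: 1.98
eef_pos: [460.5, 71.2, 340.7]
tcp_rot: [-3.142, 0.0, 1.488]
ft_force: [0.5, -0.8, -0.7]
opening: 0.599
grip_force: 0.0
```

```bash
python3 - <<'E'
from h import *
s=env.state(); print(s['t'],s['eef_pos'],s['tcp_rot'])
img,d,K,T,c=grab("wrist"); np.savez('wf',img=img,d=d,K=K,T=T); save(img,'wf.png')
P=cloud(d,K,T); np.save('wfP',P)
m=(P[...,2]>40)&(P[...,2]<48); print(m.sum(), np.nanpercentile(P[m][:,2],[5,50,95]))
E
```

```text
1.975 [460.48637751  71.22780366 340.69115196] [-3.14158065e+00  2.82738306e-04  1.48775192e+00]
14695 [43.35398245 45.46480008 46.74350948]
```

View pics/wf.png

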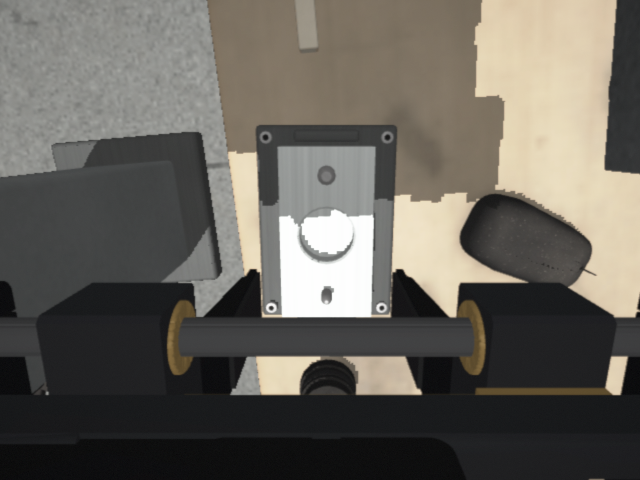

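The wrist view shows the seat at about (326,233), the thick dowel at (326,175) (+y side), and the thin dowel at (326,296). I'll measure these.

```bash
python3 - <<'E'
from h import *
w=np.load('wf.npz'); img,d,K,T=[w[k] for k in('img','d','K','T')]; P=np.load('wfP.npy')
Z=P[...,2]
# long edges of top face: per row, from brightness/colour (grey top vs dark fixture)
g=cv2.cvtColor(img,cv2.COLOR_RGB2GRAY).astype(int)
L=[];Rr=[]
for v in list(range(150,195))+list(range(225,295)):
    gr=np.diff(cv2.GaussianBlur(g[v:v+1].astype(np.float32),(5,1),0)[0])
    L.append((266+np.argmax(gr[266:288])+.5,v)); Rr.append((366+np.argmin(gr[366:386])+.5,v))
for n,E in(('L',L),('R',Rr)):
    W=plane(E,44,K,T)[:,:2]; vx,vy,x,y=cv2.fitLine(W.astype(np.float32),cv2.DIST_HUBER,0,.01,.01).ravel()
    print(n,'yaw',np.degrees(np.arctan2(-vx,vy) if vy>0 else np.arctan2(vx,-vy)).round(2),'x at y=72',(x+vx/vy*(72-y)).round(2))
# seat: depth below 38 within circle region
m=np.zeros(Z.shape,np.uint8); sub=(Z<41)&(Z>20); m[195:275,290:362]=sub[195:275,290:362]
n,l,st,ce=cv2.connectedComponentsWithStats(m); i=1+np.argmax(st[1:,4]); print('seat mask',st[i],'Z',np.nanmedian(Z[l==i]))
c=max(cv2.findContours((l==i).astype(np.uint8),0,1)[0],key=cv2.contourArea)
W=plane(c[:,0,:],44,K,T)[:,:2].astype(np.float32); print(' circle@44',cv2.minEnclosingCircle(W), 'fit',cv2.fitEllipse(W))
for nme,(y0,y1) in dict(big=(155,195),small=(280,312)).items():
    m=np.zeros(Z.shape,bool); m[y0:y1,308:345]=Z[y0:y1,308:345]>52
    print(nme,m.sum(),P[m].mean(0).round(2) if m.any() else'', Z[m].max() if m.any() else '')
save(cv2.resize(img[140:315,250:400],None,fx=3.4,fy=3.4,interpolation=2),'wfc.png')
E
```

```text
L yaw -4.87 x at y=72 428.57
R yaw -4.66 x at y=72 493.57
seat mask [ 299  209   54   52 2197] Z 31.631827733510306
 circle@44 ((460.92144775390625, 72.8849105834961), 18.699024200439453) fit ((460.91168212890625, 72.85736083984375), (36.274593353271484, 36.75834655761719), 87.17218780517578)
big 275 [464.34 114.68  59.44] 63.10002037499129
small 126 [457.55  31.95  57.63] 63.167360847289444
```

View pics/wfc.png

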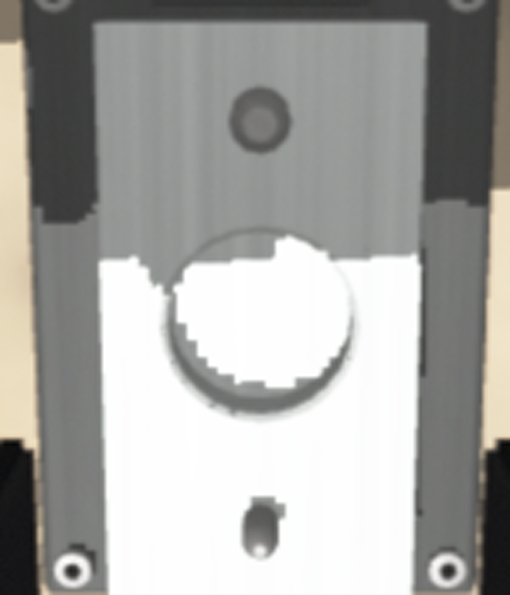

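Seat is at about (461.0, 72.8) with yaw -4.75°, and the dowels agree with that. Now over the eyepiece, keeping the same tool yaw.

carry_out(series=[[0.304,-0.043,0,0,0.6],[0.304,-0.043,0,0,0.6],[0.304,-0.043,0,0,0.6],[0.304,-0.043,0,0,0.6],[0.304,-0.043,0,0,0.6],[0.304,-0.043,0,0,0.6],[0.304,-0.043,0,0,0.6]])

```text
t: 2.9
eef_pos: [443.2, 377.4, 340.3]
tcp_rot: [-3.141, 0.001, 1.487]
ft_force: [-0.2, -0.3, -0.2]
opening: 0.602
grip_force: 0.0
```

```bash
python3 - <<'E'
from h import *
s=env.state(); print(s['t'],s['eef_pos'],s['tcp_rot'])
img,d,K,T,c=grab("wrist"); save(img,'we.png')
P=cloud(d,K,T); Z=P[...,2]
g=img.max(2)
for lo,hi in((36,46),):
    m=((Z>lo)&(Z<hi)&(g<110)).astype(np.uint8); m[315:]=0
    n,l,st,ce=cv2.connectedComponentsWithStats(m)
    for i in np.argsort(-st[1:,4])[:4]+1:
        if st[i,4]<60: continue
        c=max(cv2.findContours((l==i).astype(np.uint8),0,1)[0],key=cv2.contourArea)
        W=plane(c[:,0,:],40,K,T)[:,:2].astype(np.float32)
        print(st[i],np.nanpercentile(Z[l==i],[10,50,95]).round(1),cv2.minEnclosingCircle(W),cv2.fitEllipse(W), P[l==i].mean(0).round(1))
E
```

```text
2.9 [443.24311154 377.4083736  340.30136494] [-3.14098049e+00  8.97752661e-04  1.48712995e+00]
[ 623  151   17  164 1262] [36.8 39.9 45. ] ((659.6075439453125, 358.77740478515625), 59.24945831298828) ((659.7852172851562, 333.7893371582031), (7.28724479675293, 144.802978515625), 1.4090882539749146) [659.2 348.1  40.3]
[ 309  211   39   38 1141] [39.1 41.  42.6] ((445.0523986816406, 381.3762512207031), 13.623979568481445) ((445.063720703125, 381.4485778808594), (26.098690032958984, 26.643278121948242), 148.94549560546875) [445.1 381.7  40.8]
```

View pics/we.png

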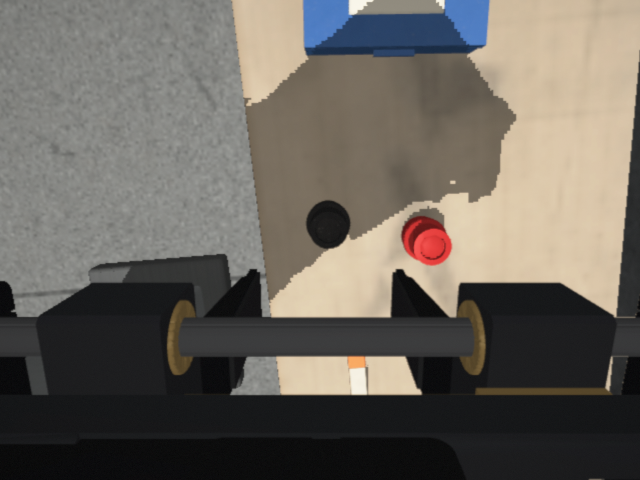

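The eyepiece top centre is at px (328,224), world (445.1, 381.4), at z≈41. The red twin at (430,240) clears the fingers. Descend and grip.

carry_out(series=[[0.004,0.0015,0.05,0,0.6],[0.004,0.0015,0.1,0,0.6],[0.004,0.0015,0.13,0,0.6],[0.004,0.0015,0.132,0,0.6],[0.004,0.0015,0.132,0,0.6],[0.004,0.0015,0.132,0,0.1],[0.004,0.0015,0.132,0,0.1],[0.004,0.0015,0.132,0,0.1],[0.004,0.0015,0.132,0,0.1],[0.004,0.0015,0.132,0,0.1],[0.004,0.0015,0.132,0,0.1],[0.004,0.0015,0.132,0,0.1]])

```text
t: 4.45
eef_pos: [444.6, 382.5, 209.1]
tcp_rot: [3.141, -0.0, 1.488]
ft_force: [0.3, -1.0, 6.6]
opening: 0.31
grip_force: 30.1
```

carry_out(series=[[0,0,-0.05,0,0.1],[0,0,-0.1,0,0.1],[-0.05,0.007,-0.1,0,0.1],[-0.306,0.0417,-0.1,0,0.1],[-0.306,0.0417,-0.1,0,0.1],[-0.306,0.0417,-0.1,0,0.1],[-0.306,0.0417,-0.1,0,0.1],[-0.306,0.0417,-0.1,0,0.1],[-0.306,0.0417,-0.1,0,0.1],[-0.306,0.0417,-0.1,0,0.1]])

```text
t: 5.7
eef_pos: [460.7, 75.2, 308.6]
tcp_rot: [-3.141, 0.0, 1.489]
ft_force: [-0.0, -0.1, -1.4]
opening: 0.311
grip_force: 29.7
```

```bash
python3 - <<'E'
from h import *
s=env.state(); print(s['t'],s['eef_pos'],s['tcp_rot'],s['opening'],s['grip_force'])
img,d,K,T,c=grab("wrist"); save(img,'wh.png')
E
```

```text
5.7 [460.69299153  75.19817135 308.64210567] [-3.14147523e+00  2.98669188e-06  1.48948426e+00] 0.311353276743759 29.710565636305546
```

View pics/wh.png

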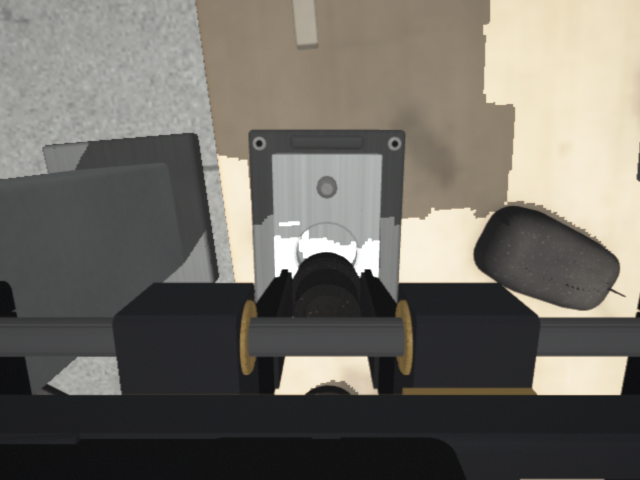

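The eyepiece is held upright at px (326,285), over the seat. Lower it.

carry_out(series=[[-0.0013,0.0002,0.03,0,0.1],[-0.0013,0.0002,0.045,0,0.1],[-0.0013,0.0002,0.052,0,0.1],[-0.0013,0.0002,0.057,0,0.1],[-0.0013,0.0002,0.061,0,0.1]])

```text
t: 6.38
eef_pos: [460.9, 73.0, 247.8]
tcp_rot: [3.141, 0.0, 1.489]
ft_force: [-1.0, -0.2, -0.2]
opening: 0.307
grip_force: 29.7
```

carry_out(series=[[0.0003,0,0.003,0,0.1],[0.0003,0,0.006,0,0.1],[0.0003,0,0.008,0,0.1],[0.0003,0,0.008,0,0.1]])

```text
t: 6.88
eef_pos: [460.9, 73.0, 239.6]
tcp_rot: [-3.141, 0.0, 1.488]
ft_force: [-0.4, -0.0, -1.2]
opening: 0.312
grip_force: 29.7
```

carry_out(series=[[0,0,0,0,0.6],[0,0,0,0,0.6],[0,0,0,0,0.6],[0,0,0,0,0.6],[0,0,-0.05,0,0.6],[0,0,-0.1,0,0.6],[-0.035,0,-0.1,0,0.6],[-0.035,0,-0.1,0,0.6],[-0.035,0,-0.1,0,0.6]])

```text
t: 8.0
eef_pos: [457.9, 38.3, 339.5]
tcp_rot: [-3.141, 0.0, 1.487]
ft_force: [0.4, -0.4, -0.5]
opening: 0.6
grip_force: 0.0
```

```bash
python3 - <<'E'
from h import *
s=env.state(); print(s['t'],s['eef_pos'],s['tcp_rot'],s['opening'],s['grip_force'])
img,d,K,T,c=grab("wrist"); save(img[120:320,220:430],'ws.png')
P=cloud(d,K,T); Z=P[...,2]; g=img.max(2)
m=((Z>62)&(Z<76)&(g<110)).astype(np.uint8); m[:150]=0;m[330:]=0;m[:,:280]=0;m[:,372:]=0
n,l,st,ce=cv2.connectedComponentsWithStats(m)
for i in np.argsort(-st[1:,4])[:3]+1:
    c=max(cv2.findContours((l==i).astype(np.uint8),0,1)[0],key=cv2.contourArea)
    if len(c)<6: continue
    W=plane(c[:,0,:],70,K,T)[:,:2].astype(np.float32)
    print(st[i],np.nanpercentile(Z[l==i],[10,50,95]).round(1),cv2.minEnclosingCircle(W),P[l==i].mean(0).round(1))
E
```

```text
8.0 [457.94099397  38.3029583  339.52637774] [-3.14119567e+00  2.15258070e-05  1.48741392e+00] 0.5996473304703837 0.0
[ 305  172   44   44 1523] [69.1 71.  72.5] ((461.1085510253906, 71.76727294921875), 13.554070472717285) [461.1  72.   70.8]
```

View pics/ws.png

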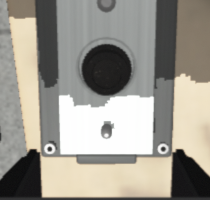

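The eyepiece is seated: top centre (461.1, 71.8), z≈71, and upright. Now to the cover.

carry_out(series=[[-0.258,-0.007,-0.02,-18.3,0.6],[-0.258,-0.007,-0.02,-18.3,0.6],[-0.258,-0.007,-0.02,-18.3,0.6],[-0.258,-0.007,-0.02,-18.3,0.6],[-0.258,-0.007,-0.02,-18.3,0.6],[-0.258,-0.007,-0.02,-18.3,0.6],[-0.258,-0.007,-0.02,-18.3,0.6]])

```text
t: 8.93
eef_pos: [429.9, -217.4, 359.3]
tcp_rot: [-3.141, -0.001, 1.808]
ft_force: [0.3, 0.3, -0.6]
opening: 0.6
grip_force: 0.0
```

```bash
python3 - <<'E'
from h import *
s=env.state(); print(s['t'],s['eef_pos'],s['tcp_rot'],s['opening'],s['grip_force'])
img,d,K,T,c=grab("wrist"); save(img,'wc.png'); np.savez('wc',img=img,d=d,K=K,T=T)
P=cloud(d,K,T); Z=P[...,2]
for lo,hi,h,nm in((52,64,58,'rib'),(28,42,34,'top')):
    m=((Z>lo)&(Z<hi)).astype(np.uint8); m[:120]=0;m[320:]=0;m[:,:240]=0;m[:,420:]=0
    m=cv2.morphologyEx(m,cv2.MORPH_OPEN,np.ones((3,3)))
    n,l,st,ce=cv2.connectedComponentsWithStats(m)
    i=np.argmax(st[1:,4])+1
    c=max(cv2.findContours((l==i).astype(np.uint8),0,1)[0],key=cv2.contourArea)
    W=plane(c[:,0,:],h,K,T)[:,:2].astype(np.float32); r=cv2.minAreaRect(W)
    print(nm,st[i],np.nanpercentile(Z[l==i],[10,50,95]).round(1),r,cv2.boxPoints(r).round(1).tolist())
E
```

```text
8.925 [ 429.85567913 -217.41639736  359.33039662] [-3.14096307e+00 -8.18853371e-04  1.80805621e+00] 0.5997456625721022 0.0
rib [ 318  179   32   72 2213] [57.9 59.3 60.6] ((431.8087463378906, -201.9540252685547), (21.599712371826172, 50.11338806152344), 13.40750503540039) [[415.5, -180.10000610351562], [427.1000061035156, -228.8000030517578], [448.1000061035156, -223.8000030517578], [436.5, -175.10000610351562]]
top [  290   128    89   159 10931] [34.6 35.6 36.8] ((431.9411315917969, -202.743408203125), (64.32466125488281, 120.5326156616211), 13.256389617919922) [[386.79998779296875, -151.5], [414.5, -268.79998779296875], [477.1000061035156, -254.0], [449.3999938964844, -136.6999969482422]]
```

View pics/wc.png

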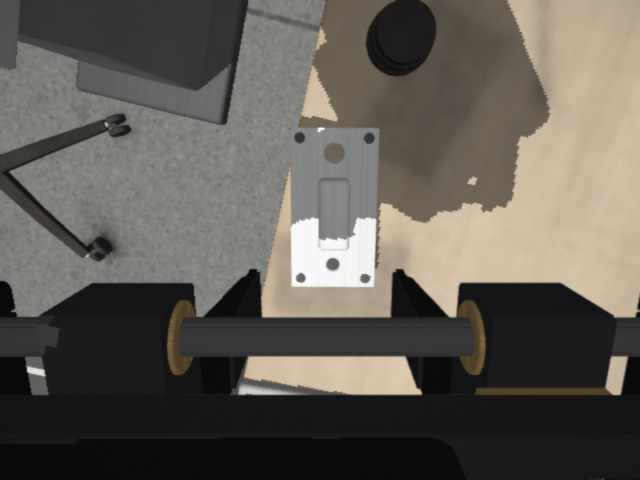

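Cover: rib centre at px (334,213), world (431.8, -202.2), yaw 13.35°, rib top ≈58. The wide hole at px (333,152) is on the +y side, so no half turn is needed. Grip it.

carry_out(series=[[0.014,0.0054,0.06,0.25,0.6],[0.014,0.0054,0.11,0.25,0.6],[0.014,0.0054,0.128,0.25,0.6],[0.014,0.0054,0.133,0.25,0.6],[0.014,0.0054,0.133,0.25,0.6],[0.014,0.0054,0.133,0.25,0.1],[0.014,0.0054,0.133,0.25,0.1],[0.014,0.0054,0.133,0.25,0.1],[0.014,0.0054,0.133,0.25,0.1],[0.014,0.0054,0.133,0.25,0.1],[0.014,0.0054,0.133,0.25,0.1],[0.014,0.0054,0.133,0.25,0.1]])

```text
t: 10.48
eef_pos: [431.7, -203.6, 226.9]
tcp_rot: [3.141, 0.0, 1.803]
ft_force: [-0.2, 1.9, 6.0]
opening: 0.228
grip_force: 30.0
```

carry_out(series=[[0,0,-0.03,0,0.1],[0,0,-0.08,0,0.1],[0.04,0.014,-0.11,3,0.1],[0.09,0.032,-0.11,8,0.1],[0.14,0.05,-0.11,13,0.1],[0.19,0.067,-0.11,18,0.1],[0.235,0.083,-0.11,18,0.1],[0.261,0.0915,-0.11,18,0.1],[0.261,0.0915,-0.11,18,0.1],[0.261,0.0915,-0.11,18,0.1],[0.261,0.0915,-0.11,18,0.1],[0.261,0.0915,-0.11,18,0.1]])

```text
t: 11.98
eef_pos: [460.6, 70.8, 336.7]
tcp_rot: [-3.141, 0.0, 1.488]
ft_force: [-0.7, -0.1, -4.4]
opening: 0.231
grip_force: 30.0
```

```bash
python3 - <<'E'
from h import *
s=env.state(); print(s['t'],s['eef_pos'],s['tcp_rot'],s['opening'],s['grip_force'],s['ft_force'],s['moment'])
img,d,K,T,c=grab("wrist"); save(img,'wk.png')
P=cloud(d,K,T); Z=P[...,2]
g=img
# held cover's top face visible edges (z ~ 110+34)
for lo,hi in((138,155),):
    m=((Z>lo)&(Z<hi)).astype(np.uint8); m[320:]=0;m[:,:230]=0;m[:,430:]=0;
    n,l,st,ce=cv2.connectedComponentsWithStats(m); i=np.argmax(st[1:,4])+1
    h=np.nanmedian(Z[l==i]); c=max(cv2.findContours((l==i).astype(np.uint8),0,1)[0],key=cv2.contourArea)
    r=cv2.minAreaRect(plane(c[:,0,:],h,K,T)[:,:2].astype(np.float32)); print(st[i],h,r,cv2.boxPoints(r).round(1).tolist())
E
```

```text
11.975 [460.59661189  70.84398399 336.67703814] [-3.14145187e+00  1.36332252e-04  1.48767739e+00] 0.23129832181904042 29.998298585414886 [-0.71727456 -0.05188638 -4.43136919] [-0.04801454 -0.10164205 -0.00545552]
[  248   151   156   144 16522] 145.27722211859614 ((463.1356506347656, 100.74618530273438), (62.34225082397461, 63.99879455566406), 85.28071594238281) [[428.70001220703125, 72.30000305175781], [492.5, 67.0], [497.6000061035156, 129.1999969482422], [433.79998779296875, 134.39999389648438]]
```

View pics/wk.png

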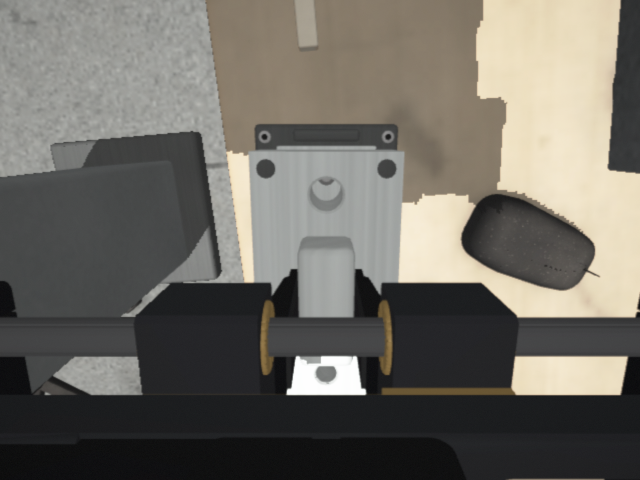

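The held cover at px (326,215) is aligned to within 1 mm: centre (460.8, 72.0) against (461.0, 72.8), with yaw matching. Descend with a small correction.

carry_out(series=[[0.0008,0.0002,0.02,0,0.1],[0.0008,0.0002,0.035,0,0.1],[0.0008,0.0002,0.044,0,0.1],[0.0008,0.0002,0.049,0,0.1],[0.0008,0.0002,0.052,0,0.1],[0.0008,0.0002,0.055,0,0.1],[0.0008,0.0002,0.055,0,0.1]])

```text
t: 12.9
eef_pos: [460.9, 72.3, 281.7]
tcp_rot: [3.141, 0.0, 1.489]
ft_force: [0.9, -0.1, -3.7]
opening: 0.229
grip_force: 30.0
```

carry_out(series=[[-0.0003,0,0.002,0,0.1],[-0.0003,0,0.004,0,0.1],[-0.0003,0,0.006,0,0.1],[-0.0003,0,0.008,0,0.1],[-0.0003,0,0.01,0,0.1],[-0.0003,0,0.011,0,0.1],[-0.0003,0,0.011,0,0.1]])

```text
t: 13.78
eef_pos: [460.8, 72.0, 270.9]
tcp_rot: [-3.142, 0.0, 1.489]
ft_force: [-1.1, -0.8, 0.8]
opening: 0.231
grip_force: 30.0
```

Flush with contact starting. Press the springs.

carry_out(series=[[0,0,0.001,0,0.1],[0,0,0.001,0,0.1],[0,0,0.002,0,0.1],[0,0,0.003,0,0.1],[0,0,0.004,0,0.1],[0,0,0.005,0,0.1],[0,0,0.006,0,0.1],[0,0,0.0065,0,0.1],[0,0,0.0065,0,0.1]])

```text
t: 14.9
eef_pos: [460.7, 72.0, 265.0]
tcp_rot: [3.141, 0.0, 1.489]
ft_force: [-5.2, -0.5, 15.5]
opening: 0.226
grip_force: 30.0
```

carry_out(series=[[0,0,0.0007,0,0.1],[0,0,0.0007,0,0.1],[0,0,0.0007,0,0.1],[0,0,0.0007,0,0.1]])

```text
t: 15.4
eef_pos: [460.7, 72.0, 264.4]
tcp_rot: [3.141, 0.0, 1.489]
ft_force: [-4.4, -0.5, 17.1]
opening: 0.23
grip_force: 30.0
```

```bash
python3 - <<'E'
from h import *
s=env.state(); print(s['t'],s['eef_pos'],s['tcp_rot'],s['opening'],s['grip_force'],s['ft_force'],s['moment'])
img,d,K,T,c=grab("wrist"); save(img,'wp.png')
P=cloud(d,K,T); Z=P[...,2]
m=((Z>62)&(Z<90)).astype(np.uint8); m[300:]=0;m[:,:200]=0;m[:,450:]=0
n,l,st,ce=cv2.connectedComponentsWithStats(m); i=np.argmax(st[1:,4])+1
q=P[l==i]; A=np.c_[q[:,:2]-[461,73],np.ones(len(q))]; f=np.linalg.lstsq(A,q[:,2],rcond=None)[0]
print('cover top',st[i],np.median(q[:,2]),'tilt',f.round(4))
for lo,hi in((-8,6),(6,14)): 
    z=Z[60:300][(Z[60:300]>lo)&(Z[60:300]<hi)]; print(len(z),np.median(z))
E
```

```text
15.4 [460.70815955  72.00722748 264.40580151] [3.14088443e+00 5.07944838e-05 1.48897407e+00] 0.22959350836009504 30.005099773406982 [-4.37970258 -0.52541011 17.07654885] [-0.12297914  0.97623808 -0.04013444]
cover top [  248   151   156   144 16968] 73.08441679319965 tilt [-1.30000e-03 -2.45000e-02  7.42785e+01]
62001 1.622282506579296
7691 11.302451193792706
```

View pics/wp.png

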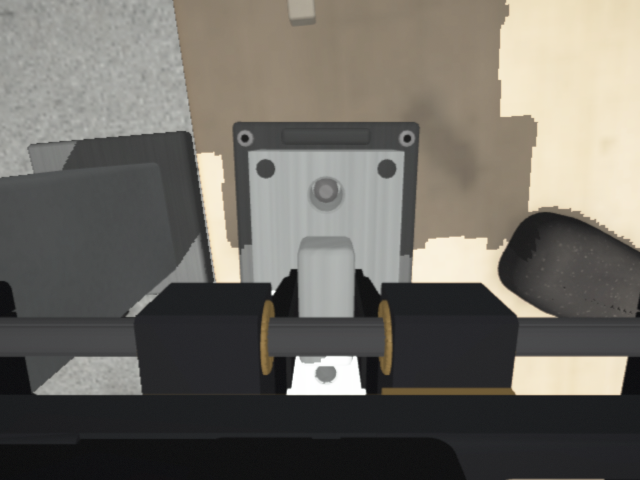

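The dowel sits inside the wide hole at px (326,191). The cover top is at about 72 mm, so the half has sunk about 6 mm at 17 N, with the rib gripped. Handing in.

```bash
python3 -c "
from cell import env
print(env.job_done())"
```

```text
the job is handed in; nothing more can be done
None
```

I handed the job in at about 15 s: the eyepiece is in its seat, and the cover is closed over both dowels and pressed about 6 mm down on the springs with the rib still gripped; the hand-in call returned no verdict.

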